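# Close the carved boxes on the craft-fair table

### The arm

A 7-joint arm with a two-finger parallel gripper is mounted at the origin on the work surface. World frame = base frame: x ahead of the robot, y to its left, z up, the work surface at z = 0. Lengths are in mm, angles in rad, forces in N, time in s.
With the tool pointing down it reaches from about 400 to 850 mm from the base axis. Payload 6.9 kg.
Tool frame: the origin (TCP) lies midway between the tips of the shut fingers; the grasp point (between the pads) lies 19 mm behind it (robot.hold_point_z is the z of the grasp point in the tool frame, in mm); z points along the fingers, y is the line along which they close (so a half turn about z gives the same grasp; the last joint's range is limited). The gripper opens to 85 mm and grips with 20 to 120 N. Pads are 22 mm wide; open, the fingers measure 114 mm over their backs; the gripper's body (76 mm by 85 mm) begins 54 mm behind the grasp point. The pads swing forward as they close: fully open they stand 13 mm farther back than shut.
Start: joints at [1.391, 0.507, -0.238, 1.5, 0.126, 1.149, -0.155], TCP at [176.174, -599.645, 231.275] pointing down, gripper open.
Joint ranges: [-3.08, 3.08], [-0.24, 2.05], [-1.43, 1.35], [0, 2.5], [-1.52, 4.66], [0.17, 1.96], [-2.89, 2.89]. Speed limits (rad/s): [2.39, 2.39, 3.14, 3.14, 3.14, 3.14, 3.14].

### API

Orientations are given as a unit quaternion [w, x, y, z].
In Python, from bench import robot, optics gives the robot as it stands.
- The arm moves only by the tool play_rows, never from a script. Its argument "series" is one flat list of numbers, 5 for each row, row after row: the closure in counts, from 0 (fully open) to 255 (shut), then the shift along the tool's x, y, z in mm, then the turn about the tool's z in rad. In form: [gripper, dx, dy, dz, turn, gripper, dx, dy, dz, turn, ...]. A call has 1 to 20 rows; each row shifts and turns the commanded pose from where the row before left it, along the tool's axes as they then stand; what a row does not reach is not made up. A row lasts 1/8 s, in which the tool goes at most 62.5 mm and 10.7 degrees, less where a joint would pass 70% of its speed; a pose out of reach is approached as far as the arm can. A call is refused whole if a number of a shift passes 62.5 or a number of a turn 0.188, either way. A call with a gripper value outside its range is refused whole. The fingers move at their own pace and stop on an object; "newtons" is the grip in N (left out, the last holds). Time passes only in rows, so rows that do not move let the fingers close. It gives the time, the measured TCP pose, the force, the opening and the grip force at its end, in the units of the state.
- robot.sense(): the state, without advancing time (a new reading comes with each control period).
- optics.capture(name): name is "side" or "top" or "wrist"; returns (picture, depth): 400x640x3 uint8, red, green, blue; 400x640 float32, mm along the optical axis (not along the pixel's ray), 0 where there is no reading.
- optics.calibration(name): a dict with "fx", "fy", "cx", "cy" (pixels), "R" (3x3) and "t" (3): a world point X has camera coordinates R X + t. Camera axes: x right, y down, z forward; pixel columns grow to the right and rows downward; lengths in mm; the calibration is good to about 2 mm. A picture is of the moment at which its call begins: read the wrist's pose just before it. calibration takes no time and is no camera call; for the wrist camera it gives the pose at the moment of the call.
- robot.hand_in(): hands the job in; it is judged then, once.
The state is a dict: "time_s": time; "joint_pos": joint angles; "joint_vel": joint speeds; "effort": joint torques, N m; "tcp_pos": TCP position; "tool_rot": TCP orientation; "force": force on the tool from outside, world axes, zero at the start; "wrist_torque": the same for the moment, N m; "opening": opening from 0.0 (shut) to 1.0 (fully open); "grip_force": force on a finger pad.
Only numpy, scipy, OpenCV 4.12 (cv2) and the standard library are available. Lean on these libraries where they do the work, as an engineer would, in place of code of your own. Each camera call takes 0.05 s, during which the arm holds its last target. There are 200 camera calls.

### The job

Close the four carved boxes: put each lid on the box of the same shape and the same colour, lowering it gently (not dropping it) until it sits fully down on the rim. Do not disturb the candlestick and the gouge.

Things in the scene. Friction and masses are not known exactly. Their poses are not given: they have to be found in the camera images.
- lid_round_red: Loose round lid of pale wood with a red border ring and an upright red cylindrical knob at its centre; 60 to 130 g. Origin: centre of its underside, z up. From the origin up: tapered plug (diameter 72 mm, its foot 62 mm) 0 to 10 mm, round plate (diameter 92 mm) 10 to 18 mm, knob (diameter 24 mm) 18 to 54 mm. At the start it stands on its plug on the table, right way up.
- box_round_red: Round open box of pale wood, fixed to the table, with a red lining on its inner floor and red studs around its outside. Outer diameter 92 mm, inner diameter 82 mm (wall 5 mm), height 40 mm, inner floor 6 mm up. Origin: centre of its underside, at table height, z up. With the red round lid seated, the lid's plate lies on the rim and the lid's origin is 30 mm above the box's origin.
- lid_round_blue: Loose round lid of pale wood with a blue border ring and an upright blue cylindrical knob at its centre; 60 to 130 g. Origin: centre of its underside, z up. From the origin up: tapered plug (diameter 72 mm, its foot 62 mm) 0 to 10 mm, round plate (diameter 92 mm) 10 to 18 mm, knob (diameter 24 mm) 18 to 54 mm. At the start it stands on its plug on the table, right way up.
- box_round_blue: Round open box of pale wood, fixed to the table, with a blue lining on its inner floor and blue studs around its outside. Outer diameter 92 mm, inner diameter 82 mm (wall 5 mm), height 40 mm, inner floor 6 mm up. Origin: centre of its underside, at table height, z up. With the blue round lid seated, the lid's plate lies on the rim and the lid's origin is 30 mm above the box's origin.
- lid_oblong_red: Loose oblong lid of pale wood with a red border and an upright red bar handle at its centre; 60 to 130 g. Origin: centre of its underside, x along its length, z up. From the origin up: stepped plug (84 x 48 mm, its lowest 5 mm only 76 x 40 mm) 0 to 10 mm, plate (104 x 68 mm) 10 to 18 mm, handle 18 to 54 mm, 40 mm long along x and 16 mm thick along y. At the start it stands on its plug on the table, right way up.
- box_oblong_red: Oblong open box of pale wood, fixed to the table, with a red lining on its inner floor and a red band around its outside. Outside 104 mm (along x) x 68 mm (along y), wall 5 mm, inside 94 x 58 mm, height 40 mm, inner floor about 6 mm up. Origin: centre of its underside, at table height, x along its length, z up. With the red oblong lid seated, either way round, the lid's plate lies on the rim and the lid's origin is 30 mm above the box's origin.
- lid_oblong_blue: Loose oblong lid of pale wood with a blue border and an upright blue bar handle at its centre; 60 to 130 g. Origin: centre of its underside, x along its length, z up. From the origin up: stepped plug (84 x 48 mm, its lowest 5 mm only 76 x 40 mm) 0 to 10 mm, plate (104 x 68 mm) 10 to 18 mm, handle 18 to 54 mm, 40 mm long along x and 16 mm thick along y. At the start it stands on its plug on the table, right way up.
- box_oblong_blue: Oblong open box of pale wood, fixed to the table, with a blue lining on its inner floor and a blue band around its outside. Outside 104 mm (along x) x 68 mm (along y), wall 5 mm, inside 94 x 58 mm, height 40 mm, inner floor about 6 mm up. Origin: centre of its underside, at table height, x along its length, z up. With the blue oblong lid seated, either way round, the lid's plate lies on the rim and the lid's origin is 30 mm above the box's origin.
- candlestick: Bystander: small turned candlestick of dark wood, 60 mm across at its foot, 88 mm tall, standing loose near the work. Origin: centre of its underside.
- gouge: Bystander: carving gouge lying loose on the table, about 200 mm long and 28 mm high, dark wooden handle (towards its -x), steel blade (towards its +x). Origin: at table height under the brass collar at mid-length.

How it is judged:
By the outcome, as a careful person would: the job done as asked, in the order asked, and still so for the second after the job is handed in, with the robot touching nothing.
It also fails if it takes over 99 s, if anything falls off the work surface, if the arm or the gripper's body presses on something with over 40 N, if the wrist force passes 120 N, or if a joint passes its speed limit or range.

## Working session

There is one attempt and no reset: what is moved stays moved. The work goes in short steps, Python scripts to look and compute and a tool call to move; the robot and the scene stay as the last step left them, time stands still between calls to the robot, and variables do not carry over. Pictures are saved under pics/ and viewed, at most 14 in all, crops included, and the job is handed in when it is done.

Besides the shell and the picture viewer there is one more tool, called after "Emit:" as name(argument=value, ...), one argument or row to a line, values as JSON. play_rows: Moves the arm, as the interface text tells. Its arguments: {"type":"object","properties":{"series":{"type":"array"},"newtons":{"type":"number"}},"required":["series"]}

```bash
mkdir -p pics; ls
python3 - <<'E'
from bench import robot, optics
import cv2
s=robot.sense()
print({k:s[k] for k in('time_s','tcp_pos','tool_rot','opening')},robot.hold_point_z)
import numpy as np
for n in("top","side"):
    p,d=optics.capture(n); c=optics.calibration(n)
    cv2.imwrite(f'pics/{n}0.png',p[:,:,::-1]); np.savez(f'{n}0.npz',p=p,d=d,**c)
    print(n,c)
E
```

```text
pics
{'time_s': 0.0, 'tcp_pos': array([ 176.00440198, -599.16755674,  230.41289538]), 'tool_rot': array([-9.07646172e-04,  9.89805475e-01,  1.42422891e-01, -1.33223532e-04]), 'opening': 1.0035401496848653} -18.700000000000003
top {'fx': 454.69163982484696, 'fy': 454.69163982484696, 'cx': 322.0457510114595, 'cy': 203.51670618398327, 'R': array([[-0.01717923, -0.99982507, -0.00739649],
       [-0.98267179,  0.01824905, -0.18445357],
       [ 0.18455629,  0.00409955, -0.9828134 ]]), 't': array([-14.97644115, 586.4316923 , 996.73723309])}
side {'fx': 467.4668583146223, 'fy': 467.4668583146223, 'cx': 324.00721934224595, 'cy': 201.97901408034244, 'R': array([[ 0.97682836, -0.21394562, -0.00579943],
       [-0.1684355 , -0.75175667, -0.63756677],
       [ 0.13204486,  0.62377013, -0.77037327]]), 't': array([-571.96804564,  120.91060249, 1200.23912449])}
```

View pics/top0.png

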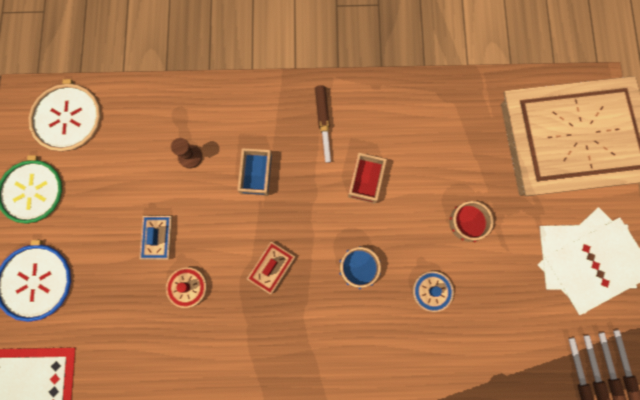

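View pics/side0.png

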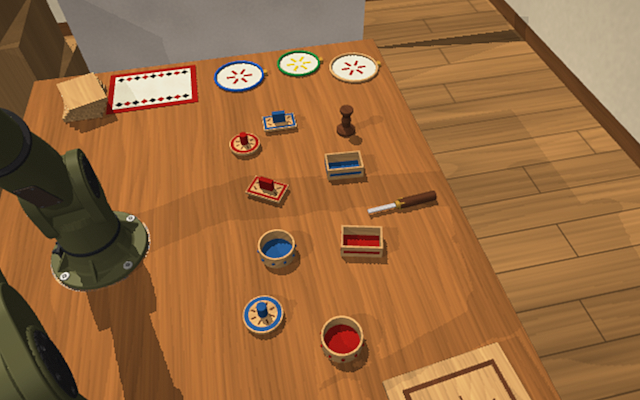

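The top view shows the lids at blue oblong (156,237), red round (186,287), red oblong (272,267) and blue round (433,291). The boxes are at blue oblong (255,171), red oblong (368,177), blue round (361,267) and red round (473,221). The gouge is at (325,125) and the candlestick at (188,152). The side view agrees. Next I'll fit the positions from depth.

```bash
cat > h.py <<'E'
import numpy as np, cv2
def world(d,c):
    v,u=np.mgrid[:d.shape[0],:d.shape[1]]
    P=np.stack([(u-c['cx'])/c['fx']*d,(v-c['cy'])/c['fy']*d,d],-1)
    W=(P-c['t'])@c['R']; W[d<=0]=np.nan
    return W
def fit(W,xy,z0,r=75,tol=7,table=0):
    Z=W[...,2]-table
    m=(np.hypot(W[...,0]-xy[0],W[...,1]-xy[1])<r)&(abs(Z-z0)<tol)
    p=W[m][:,:2].astype(np.float32)
    (cx,cy),(w,h),a=cv2.minAreaRect(p)
    if w<h: w,h,a=h,w,a+90
    cc,cr=cv2.minEnclosingCircle(p)
    return np.round([cx,cy,w,h,(a+90)%180-90],1),np.round([*cc,cr],1),len(p),np.round(np.median(W[m][:,2]),1)
E
python3 - <<'E'
from h import *
T=np.load('top0.npz'); S=np.load('side0.npz')
WT=world(T['d'],T); WS=world(S['d'],S)
print('table z',[np.nanmedian(W[150:300,150:450,2]) for W in(WT,WS)])
px={'Lob':(156,237,18),'Lrr':(186,287,18),'Lor':(272,267,18),'Lrb':(433,291,18),'Bob':(255,171,40),'Bor':(368,177,40),'Brb':(361,267,40),'Brr':(473,221,40),'cand':(188,152,20),'gouge':(325,125,15)}
for k,(u,v,z) in px.items():
    xy=WT[v,u,:2]
    for n,W in(('T',WT),('S',WS)):
        print(k,n,*fit(W,xy,z,r=65 if k!='gouge' else 120))
E
```

```text
table z [np.float64(0.8307750264449538), np.float64(1.954196095620511)]
Lob T [519.  369.8 102.8  70.   -1.3] [518.7 368.5  60.4] 1078 19.1
Lob S [520.9 370.9 103.   73.1  -1.5] [519.8 370.2  60.8] 408 20.4
Lrr T [401.1 293.2  90.9  89.2  89.1] [401.8 293.4  46.2] 1139 19.1
Lrr S [402.3 292.7  92.6  88.2  82.8] [400.8 294.1  48.6] 450 20.3
Lor T [443.8  97.  104.2  69.  -32.9] [442.6  95.5  60.1] 1153 19.0
Lor S [445.1  98.2 104.7  74.1 -32.5] [444.4  95.6  59.4] 571 20.1
Lrb T [ 382.5 -277.5   91.4   90.4   45.2] [ 382.5 -278.5   46.5] 1167 18.6
Lrb S [ 382.9 -277.2   92.8   90.7  -74.6] [ 383.7 -277.4   47.2] 1079 20.2
Bob T [673.1 135.  105.2  68.6  -5. ] [673.2 134.6  61.4] 357 39.7
Bob S [674.1 135.5 104.3  74.7  -4.9] [674.9 136.2  61.3] 296 39.9
Bor T [ 653.  -134.5  105.8   68.   -14.8] [ 652.7 -135.9   60.3] 319 39.9
Bor S [ 653.6 -133.4  104.1   72.9  -15.2] [ 653.1 -135.3   60.5] 363 40.4
Brb T [ 440.7 -110.2   89.8   89.5  -47.1] [ 440.2 -110.7   45.8] 285 39.6
Brb S [ 441.1 -110.7   91.1   90.5  -83. ] [ 441.2 -110.    47.5] 299 40.1
Brr T [ 543.1 -375.3   91.2   90.5  -72.2] [ 543.8 -376.    46.5] 315 38.9
Brr S [ 543.9 -375.9   91.4   90.6   21.9] [ 544.1 -374.9   47.2] 386 40.4
cand T [717.  294.1  53.9  43.8 -38.8] [720.  296.7  28.1] 197 17.1
cand S [720.8 293.5  52.9  50.7  76.9] [721.2 295.3  29.8] 135 17.5
gouge T [786.  -41.3 216.4  81.1  24.3] [796.9 -65.3 108.6] 263 17.1
gouge S [783.8 -75.3 188.4 131.5 -15.4] [787.  -60.5 106.2] 274 17.1
```

```bash
cat > go.py <<'E'
import sys, numpy as np
from bench import robot
from scipy.spatial.transform import Rotation as R
a=[float(v) for v in sys.argv[1:]]   # x y z [theta_deg]
P=[];Q=[]
s=robot.sense(); q=s['tool_rot']; M=R.from_quat([q[1],q[2],q[3],q[0]]).as_matrix()
th=np.degrees(np.arctan2(M[1,0],M[0,0]))
D=np.array(a[:3])-s['tcp_pos']
t=0
if len(a)>3:
    dth=(a[3]-th+180)%360-180; t=-np.radians(dth)
print('now',np.round(s['tcp_pos'],1),'th',round(th,1),'tilt',np.round(M[:2,2],4),'j7',round(s['joint_pos'][6],2),'t',s['time_s'],'open',s['opening'],'F',np.round(s['force'],1),'grip',s['grip_force'])
print('turn',round(t,3),'then shift',np.round((M@R.from_euler('z',t).as_matrix()).T@D,1))
E
python3 go.py 382.6 -277.5 120
```

```text
now [ 176.  -599.3  230.5] th 16.4 tilt [-0.0005  0.0015] j7 -0.15 t 0.1 open 0.9997128216109548 F [0.6 0.1 0. ] grip 0.0
turn 0 then shift [ 289.  -250.3  110.9]
```

Emit:
play_rows(
  series=[0,29,-25,11,0,0,29,-25,11,0,0,29,-25,11,0,0,29,-25,11,0,0,29,-25,11,0,0,29,-25,11,0,0,29,-25,11,0,0,29,-25,11,0,0,29,-25,11,0,0,28,-25,11,0,0,0,0,0,0,0,0,0,0,0],
  newtons=40,
)

```text
time_s: 1.6
tcp_pos: [382.6, -278.7, 121.2]
tool_rot: [-0.0, 0.99, 0.142, -0.0]
force: [0.3, 0.2, 0.2]
opening: 0.997
grip_force: 0.0
```

```bash
python3 go.py 382.6 -277.5 25
python3 - <<'E'
from bench import optics
import cv2
p,d=optics.capture('wrist'); cv2.imwrite('pics/w1.png',p[:,:,::-1])
E
```

```text
now [ 382.6 -278.7  121.2] th 16.4 tilt [-0.0007 -0.0001] j7 -0.89 t 1.6 open 0.9971226293674192 F [0.3 0.2 0.2] grip 0.0
turn 0 then shift [ 0.4 -1.1 96.2]
```

View pics/w1.png

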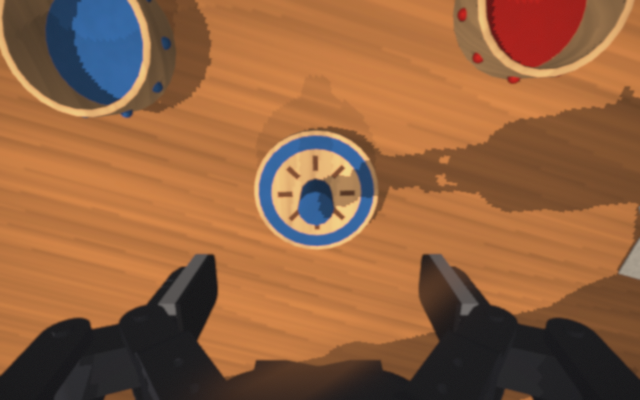

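The blue round lid at (316,190) is centred between the fingers. I'll go down, grip and lift.

Emit:
play_rows(
  series=[0,0,-1,32,0,0,0,0,32,0,0,0,0,20,0,0,0,0,11,0,0,0,0,0,0,255,0,0,0,0,255,0,0,0,0,255,0,0,0,0,255,0,0,0,0,255,0,0,0,0,255,0,0,0,0,255,0,0,0,0,255,0,0,0,0],
  newtons=40,
)

```text
time_s: 3.28
tcp_pos: [382.9, -277.5, 26.8]
tool_rot: [0.0, 0.99, 0.142, 0.0]
force: [-1.0, 0.3, 6.3]
opening: 0.263
grip_force: 38.9
```

Emit:
play_rows(
  series=[255,0,0,-10,0,255,0,0,-30,0,255,0,0,-40,0,255,0,0,-40,0,255,0,0,0,0],
)

```text
time_s: 3.9
tcp_pos: [384.1, -278.2, 149.4]
tool_rot: [0.002, 0.99, 0.142, 0.002]
force: [0.1, 0.4, -1.3]
opening: 0.263
grip_force: 39.4
```

```bash
python3 go.py 440.8 -110.4 75
```

```text
now [ 384.1 -278.2  149.4] th 16.4 tilt [ 0.0047 -0.0035] j7 -0.88 t 3.9 open 0.26251152936569344 F [ 0.1  0.4 -1.3] grip 39.442137479782104
turn 0 then shift [ 101.4 -145.4   74.1]
```

Emit:
play_rows(
  series=[255,20,-29,0,0,255,20,-29,0,0,255,20,-29,0,0,255,20,-29,15,0,255,21,-29,25,0,255,0,0,30,0,255,0,0,0,0,255,0,0,0,0],
)

```text
time_s: 4.9
tcp_pos: [438.6, -110.1, 76.6]
tool_rot: [-0.0, 0.99, 0.142, -0.0]
force: [1.1, -0.4, -1.3]
opening: 0.268
grip_force: 39.5
```

```bash
python3 go.py 440.8 -110.4 57
python3 - <<'E'
from bench import optics
import cv2
p,d=optics.capture('wrist'); cv2.imwrite('pics/w2.png',p[:,:,::-1])
E
```

```text
now [ 438.6 -110.1   76.6] th 16.3 tilt [-0.0005 -0.    ] j7 -1.35 t 4.9 open 0.2683553803272019 F [ 1.1 -0.4 -1.3] grip 39.46037471294403
turn 0 then shift [ 2.1  0.9 19.6]
```

View pics/w2.png

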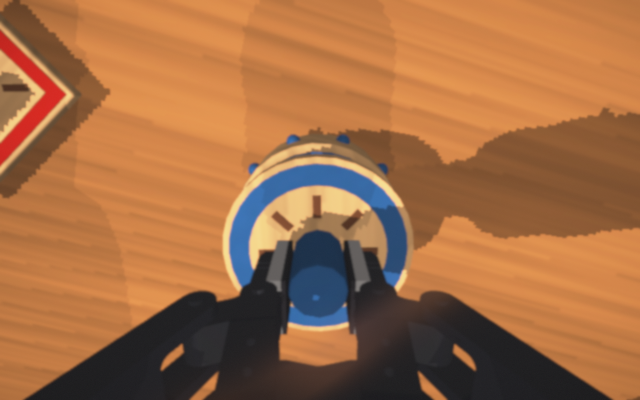

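The lid is held level over the blue round box, with the box studs visible around it. I'll lower it gently.

Emit:
play_rows(
  series=[255,2,1,6,0,255,0,0,4,0,255,0,0,3,0,255,0,0,2,0,255,0,0,2,0,255,0,0,1,0,255,0,0,1,0,255,0,0,1,0,255,0,0,0,0,255,0,0,0,0],
)

```text
time_s: 6.2
tcp_pos: [440.9, -110.1, 56.8]
tool_rot: [0.0, 0.99, 0.142, 0.0]
force: [-1.0, 1.3, 5.2]
opening: 0.268
grip_force: 40.4
```

Emit:
play_rows(
  series=[0,0,0,0,0,0,0,0,0,0,0,0,0,0,0,0,0,0,0,0,0,0,0,0,0,0,0,0,-30,0,0,0,0,-40,0,0,0,0,-40,0,0,0,0,0,-0.187,0,0,0,0,-0.187,0,0,0,0,-0.187,0,0,0,0,-0.187,0,0,0,0,-0.187,0,0,0,0,-0.187,0,0,0,0,-0.187,0,0,0,0,-0.187,0,0,0,0,-0.187,0,0,0,0,-0.187,0,0,0,0,-0.187,0,0,0,0,-0.187],
)

```text
time_s: 8.7
tcp_pos: [440.8, -110.3, 166.3]
tool_rot: [-0.0, 0.298, 0.954, -0.0]
force: [-0.2, -0.4, 0.5]
opening: 1.003
grip_force: 0.0
```

```bash
python3 go.py 444.3 97.3 120 147.3
python3 - <<'E'
from h import *
from bench import optics
p,d=optics.capture('top'); c=optics.calibration('top'); W=world(d,c)
print(fit(W,(440.8,-110.4),48,r=60,tol=6))
E
```

```text
now [ 440.8 -110.3  166.3] th 145.3 tilt [-0.0001 -0.0001] j7 0.64 t 8.7 open 1.0025739911519282 F [-0.2 -0.4  0.5] grip 0.0
turn -0.035 then shift [109.2 176.6  46.2]
(array([427.4, -82.6,  76.3,  28.1,  21.4]), array([430.9, -91.4,  38.4]), 323, np.float64(48.7))
```

Emit:
play_rows(
  series=[0,0,0,0,-0.035,0,22,35,0,0,0,22,35,0,0,0,22,35,0,0,0,22,35,16,0,0,21,36,30,0,0,0,0,0,0,0,0,0,0,0],
)

```text
time_s: 9.75
tcp_pos: [445.4, 96.5, 120.3]
tool_rot: [-0.0, 0.285, 0.959, -0.0]
force: [-0.4, -0.3, 0.0]
opening: 0.999
grip_force: 0.0
```

```bash
python3 go.py 444.3 97.3 28 147.3
python3 - <<'E'
from bench import optics
import cv2
p,d=optics.capture('wrist'); cv2.imwrite('pics/w3.png',p[:,:,::-1])
E
```

```text
now [445.4  96.5 120.3] th 146.9 tilt [-0.0006 -0.0007] j7 0.13 t 9.75 open 0.9990952999682728 F [-0.4 -0.3  0. ] grip 0.0
turn -0.007 then shift [ 1.4  0.2 92.3]
```

View pics/w3.png

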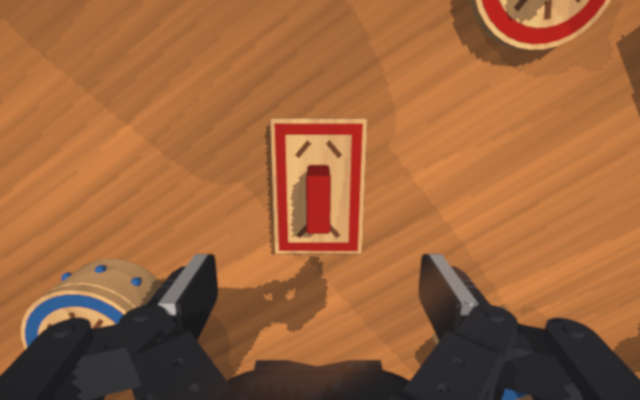

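The red oblong lid at (318,187) is square to the fingers and centred. I'll grasp it.

Emit:
play_rows(
  series=[0,1,0,32,0,0,0,0,32,0,0,0,0,18,0,0,0,0,10,0,0,0,0,0,0,255,0,0,0,0,255,0,0,0,0,255,0,0,0,0,255,0,0,0,0,255,0,0,0,0,255,0,0,0,0,255,0,0,0,0,255,0,0,0,0],
)

```text
time_s: 11.42
tcp_pos: [444.8, 97.3, 28.5]
tool_rot: [0.0, 0.284, 0.959, -0.0]
force: [-1.3, -0.1, 5.9]
opening: 0.182
grip_force: 41.8
```

Emit:
play_rows(
  series=[255,0,0,-10,0,255,0,0,-30,0,255,0,0,-40,0,255,0,0,-50,0,255,0,0,0,-0.16,255,0,0,0,-0.15,255,0,0,0,0],
)

```text
time_s: 12.3
tcp_pos: [444.5, 97.2, 158.5]
tool_rot: [-0.0, 0.133, 0.991, 0.0]
force: [-0.3, 0.6, -0.7]
opening: 0.183
grip_force: 41.0
```

```bash
python3 go.py 653.2 -134.2 78 165
```

```text
now [444.5  97.2 158.5] th 164.7 tilt [-0.0004  0.0004] j7 0.44 t 12.3 open 0.1825521482982329 F [-0.3  0.6 -0.7] grip 40.994494557380676
turn -0.006 then shift [-261.6 -169.6   80.4]
```

Emit:
play_rows(
  series=[255,-33,-21,0,0,255,-33,-21,0,0,255,-33,-21,0,0,255,-33,-21,0,0,255,-33,-21,10,0,255,-33,-21,20,0,255,-33,-22,20,0,255,-31,-22,15,0,255,0,0,13,0,255,0,0,0,0,255,0,0,0,0],
)

```text
time_s: 13.68
tcp_pos: [652.4, -134.3, 81.1]
tool_rot: [0.0, 0.133, 0.991, 0.0]
force: [-0.0, 0.0, -0.5]
opening: 0.174
grip_force: 41.0
```

```bash
python3 go.py 653.2 -134.2 58.5 165
python3 - <<'E'
from bench import optics
import cv2
p,d=optics.capture('wrist'); cv2.imwrite('pics/w4.png',p[:,:,::-1])
E
```

```text
now [ 652.4 -134.3   81.1] th 164.8 tilt [0.0003 0.0006] j7 0.88 t 13.675 open 0.17369100947919106 F [-0.   0.  -0.5] grip 40.96612572669983
turn -0.004 then shift [-0.7  0.2 22.6]
```

View pics/w4.png

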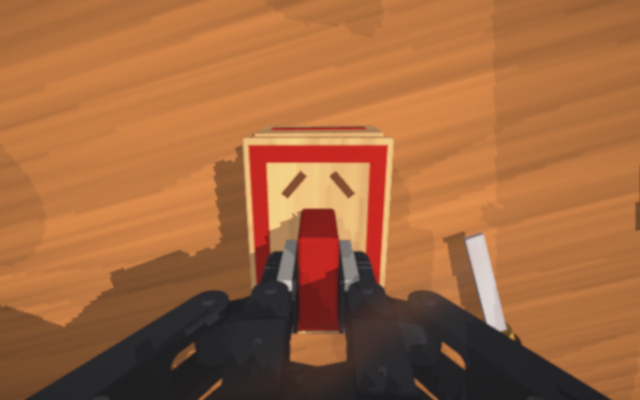

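The lid is aligned with the red oblong box, whose rim shows symmetrically behind it at (318,129). The gouge is clear of the gripper at (490,285). I'll lower it.

Emit:
play_rows(
  series=[255,-1,0,6,0,255,0,0,5,0,255,0,0,4,0,255,0,0,3,0,255,0,0,2,0,255,0,0,1,0,255,0,0,1,0,255,0,0,1,0,255,0,0,0,0,255,0,0,0,0],
)

```text
time_s: 14.98
tcp_pos: [653.6, -136.0, 58.6]
tool_rot: [0.0, 0.133, 0.991, -0.0]
force: [-4.2, -1.2, 8.8]
opening: 0.18
grip_force: 42.2
```

Emit:
play_rows(
  series=[0,0,0,0,0,0,0,0,0,0,0,0,0,0,0,0,0,0,0,0,0,0,0,0,0,0,0,0,-30,0,0,0,0,-40,0,0,0,0,-40,0,0,0,0,0,-0.12,0,0,0,0,-0.12,0,0,0,0,0],
)

```text
time_s: 16.35
tcp_pos: [653.5, -136.0, 167.2]
tool_rot: [-0.0, 0.014, 1.0, 0.0]
force: [0.0, 0.1, -0.1]
opening: 1.0
grip_force: 0.0
```

```bash
python3 go.py 519.5 370.2 120 178.6
python3 - <<'E'
from h import *
from bench import optics
p,d=optics.capture('side'); c=optics.calibration('side'); W=world(d,c)
print(fit(W,(653.2,-134.2),48,r=65,tol=6)); print(fit(W,(440.8,-110.4),48,r=60,tol=6))
E
```

```text
now [ 653.5 -136.   167.2] th 178.4 tilt [-0.0002  0.0004] j7 1.15 t 16.35 open 0.9999415123845958 F [ 0.   0.1 -0.1] grip 0.0
turn -0.003 then shift [146.3 502.8  47.4]
(array([ 652.9, -137. ,  103.9,   70.5,  -16.6]), array([ 651.7, -136.7,   60.7]), 764, np.float64(50.2))
(array([ 441.7, -110.4,   92.5,   91.5,   77.1]), array([ 441.9, -110. ,   47.5]), 802, np.float64(50.3))
```

Both lids are seated, at about 48 mm plate top after removing the side camera's 2 mm bias. Next is the blue oblong lid.

Emit:
play_rows(
  series=[0,12,42,0,0,0,12,42,0,0,0,12,42,0,0,0,12,42,0,0,0,12,42,0,0,0,12,42,0,0,0,12,42,0,0,0,12,42,0,0,0,12,42,7,0,0,12,42,15,0,0,13,42,15,0,0,13,41,10,0,0,0,0,0,0,0,0,0,0,0],
)

```text
time_s: 18.15
tcp_pos: [521.3, 370.4, 120.1]
tool_rot: [0.0, 0.014, 1.0, -0.0]
force: [0.9, 0.2, 0.2]
opening: 1.002
grip_force: 0.0
```

```bash
python3 go.py 519.5 370.2 28.5 178.6
python3 - <<'E'
from bench import optics
import cv2
p,d=optics.capture('wrist'); cv2.imwrite('pics/w5.png',p[:,:,::-1])
E
```

```text
now [521.3 370.4 120.1] th 178.4 tilt [ 0.0001 -0.0008] j7 0.3 t 18.15 open 1.0018980351354567 F [0.9 0.2 0.2] grip 0.0
turn -0.004 then shift [ 1.8 -0.2 91.6]
```

View pics/w5.png

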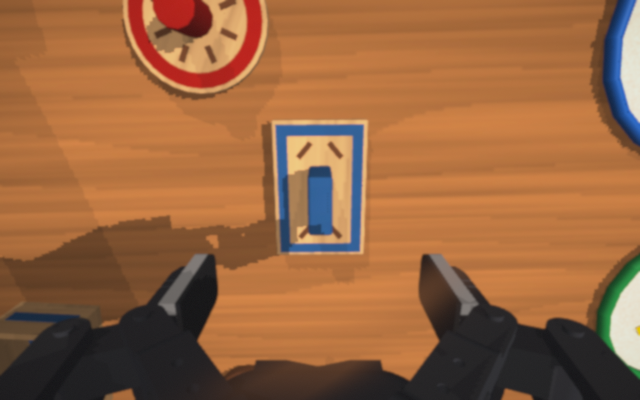

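The blue oblong lid at (320,188) is centred and square to the fingers. I'll grasp it.

Emit:
play_rows(
  series=[0,2,0,32,0,0,0,0,32,0,0,0,0,18,0,0,0,0,10,0,0,0,0,0,0,255,0,0,0,0,255,0,0,0,0,255,0,0,0,0,255,0,0,0,0,255,0,0,0,0,255,0,0,0,0,255,0,0,0,0,255,0,0,0,0],
)

```text
time_s: 19.82
tcp_pos: [519.2, 371.0, 28.5]
tool_rot: [0.0, 0.013, 1.0, 0.0]
force: [0.1, 0.4, 4.0]
opening: 0.18
grip_force: 44.5
```

Emit:
play_rows(
  series=[255,0,0,-10,0,255,0,0,-30,0,255,0,0,-40,0,255,0,0,-50,0,255,0,0,0,0.06,255,0,0,0,0,255,0,0,0,0],
)

```text
time_s: 20.7
tcp_pos: [518.8, 370.2, 157.6]
tool_rot: [-0.001, 0.043, 0.999, -0.001]
force: [-0.8, 0.0, -0.6]
opening: 0.177
grip_force: 43.7
```

```bash
python3 go.py 673.5 135.2 80 175
```

```text
now [518.8 370.2 157.6] th 175.1 tilt [-0.0011 -0.0012] j7 0.28 t 20.7 open 0.1772705544112898 F [-0.8  0.  -0.6] grip 43.71183693408966
turn 0.002 then shift [-174.6 -220.5   77.7]
```

Emit:
play_rows(
  series=[255,-22,-28,0,0,255,-22,-28,0,0,255,-22,-28,0,0,255,-22,-28,0,0,255,-22,-28,10,0,255,-22,-27,20,0,255,-22,-27,20,0,255,-21,-27,15,0,255,0,0,13,0,255,0,0,0,0,255,0,0,0,0],
)

```text
time_s: 22.08
tcp_pos: [673.7, 137.2, 80.8]
tool_rot: [-0.0, 0.042, 0.999, 0.001]
force: [-0.3, -0.4, -1.0]
opening: 0.18
grip_force: 43.7
```

```bash
python3 go.py 673.5 135.2 58.5 175
python3 - <<'E'
from bench import optics
import cv2
p,d=optics.capture('wrist'); cv2.imwrite('pics/w6.png',p[:,:,::-1])
E
```

```text
now [673.7 137.2  80.8] th 175.2 tilt [-0.0001  0.0012] j7 0.67 t 22.075 open 0.17997904178457796 F [-0.3 -0.4 -1. ] grip 43.71788442134857
turn 0.003 then shift [ 0.1 -2.  22.3]
```

View pics/w6.png

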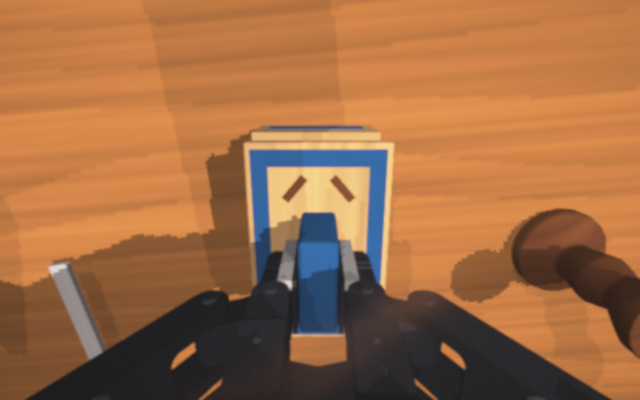

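The lid is over the blue oblong box, which sits slightly to the left at (316,130). The gouge and candlestick are clear. I'll lower it.

Emit:
play_rows(
  series=[255,0,-1,6,0,255,0,0,5,0,255,0,0,4,0,255,0,0,3,0,255,0,0,2,0,255,0,0,1,0,255,0,0,1,0,255,0,0,1,0,255,0,0,0,0,255,0,0,0,0],
)

```text
time_s: 23.38
tcp_pos: [674.3, 134.6, 58.6]
tool_rot: [0.0, 0.043, 0.999, -0.0]
force: [-2.6, -0.4, 6.3]
opening: 0.183
grip_force: 44.8
```

Emit:
play_rows(
  series=[0,0,0,0,0,0,0,0,0,0,0,0,0,0,0,0,0,0,0,0,0,0,0,0,0,0,0,0,-30,0,0,0,0,-40,0,0,0,0,-40,0,0,0,0,0,0.187,0,0,0,0,0.187,0,0,0,0,0.187,0,0,0,0,0.187,0,0,0,0,0.187,0,0,0,0,0],
)

```text
time_s: 25.12
tcp_pos: [674.1, 134.7, 167.5]
tool_rot: [0.0, 0.488, 0.873, -0.0]
force: [-0.5, -0.5, 0.7]
opening: 1.002
grip_force: 0.0
```

```bash
python3 go.py 401.5 293.2 120
python3 - <<'E'
from h import *
from bench import optics
p,d=optics.capture('side'); c=optics.calibration('side'); W=world(d,c)
print(fit(W,(673.5,135),48,r=65,tol=6))
E
```

```text
now [674.1 134.7 167.5] th 121.5 tilt [ 0.0004 -0.0003] j7 -0.07 t 25.125 open 1.0021368500247514 F [-0.5 -0.5  0.7] grip 0.0
turn 0 then shift [ 277.7 -149.5   47.4]
(array([674.9, 132.8, 105. ,  71.1,  -5.3]), array([675.7, 134.4,  60.8]), 527, np.float64(50.2))
```

Seated. Now the red round lid.

Emit:
play_rows(
  series=[0,28,-15,0,0,0,28,-15,0,0,0,28,-15,0,0,0,28,-15,0,0,0,28,-15,0,0,0,28,-15,0,0,0,28,-15,10,0,0,28,-15,12,0,0,27,-15,15,0,0,27,-15,10,0,0,0,0,0,0,0,0,0,0,0],
)

```text
time_s: 26.68
tcp_pos: [401.8, 293.3, 120.5]
tool_rot: [0.0, 0.488, 0.873, 0.0]
force: [0.4, -0.2, -0.1]
opening: 0.999
grip_force: 0.0
```

```bash
python3 go.py 401.5 293.2 28.5
python3 - <<'E'
from bench import optics
import cv2
p,d=optics.capture('wrist'); cv2.imwrite('pics/w7.png',p[:,:,::-1])
E
```

```text
now [401.8 293.3 120.5] th 121.6 tilt [ 0.0005 -0.    ] j7 -0.62 t 26.675 open 0.9992768904643489 F [ 0.4 -0.2 -0.1] grip 0.0
turn 0 then shift [ 0.1 -0.3 92. ]
```

View pics/w7.png

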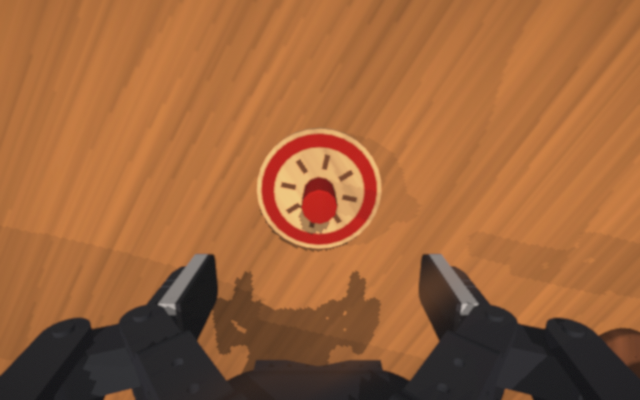

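The red round lid at (319,188) is centred. I'll grasp it.

Emit:
play_rows(
  series=[0,0,0,32,0,0,0,0,32,0,0,0,0,18,0,0,0,0,10,0,0,0,0,0,0,255,0,0,0,0,255,0,0,0,0,255,0,0,0,0,255,0,0,0,0,255,0,0,0,0,255,0,0,0,0,255,0,0,0,0,255,0,0,0,0],
)

```text
time_s: 28.35
tcp_pos: [401.4, 293.5, 28.8]
tool_rot: [0.0, 0.489, 0.872, 0.0]
force: [-0.6, -0.6, 4.5]
opening: 0.268
grip_force: 39.0
```

Emit:
play_rows(
  series=[255,0,0,-10,0,255,0,0,-30,0,255,0,0,-40,0,255,0,0,-50,0,255,0,0,0,0,255,0,0,0,0],
)

```text
time_s: 29.1
tcp_pos: [401.1, 292.8, 158.2]
tool_rot: [0.0, 0.489, 0.872, -0.0]
force: [-0.5, -0.1, -1.3]
opening: 0.266
grip_force: 39.4
```

```bash
python3 go.py 543.5 -375.6 158
```

```text
now [401.1 292.8 158.2] th 121.4 tilt [ 0.0002 -0.0005] j7 -0.58 t 29.1 open 0.26578806781681985 F [-0.5 -0.1 -1.3] grip 39.35639262199402
turn 0 then shift [-6.446e+02 -2.271e+02  6.000e-01]
```

Emit:
play_rows(
  series=[255,-40,-14,0,0,255,-40,-14,0,0,255,-40,-14,0,0,255,-40,-14,0,0,255,-40,-14,0,0,255,-40,-14,0,0,255,-40,-14,0,0,255,-40,-14,0,0,255,-40,-14,0,0,255,-40,-14,0,0,255,-40,-14,0,0,255,-40,-14,10,0,255,-40,-14,15,0,255,-40,-15,20,0,255,-40,-15,20,0,255,-40,-15,10,0,255,-4,0,3,0,255,0,0,0,0,255,0,0,0,0],
)

```text
time_s: 31.48
tcp_pos: [543.8, -372.6, 80.2]
tool_rot: [-0.0, 0.488, 0.873, 0.0]
force: [-0.2, 0.6, -0.9]
opening: 0.267
grip_force: 39.4
```

```bash
python3 go.py 543.5 -375.6 58.8
python3 - <<'E'
from bench import optics
import cv2
p,d=optics.capture('wrist'); cv2.imwrite('pics/w8.png',p[:,:,::-1])
E
```

```text
now [ 543.8 -372.6   80.2] th 121.6 tilt [-0.0003  0.0011] j7 0.64 t 31.475 open 0.26667896366845495 F [-0.2  0.6 -0.9] grip 39.37873899936676
turn 0 then shift [-2.4 -1.8 21.4]
```

View pics/w8.png

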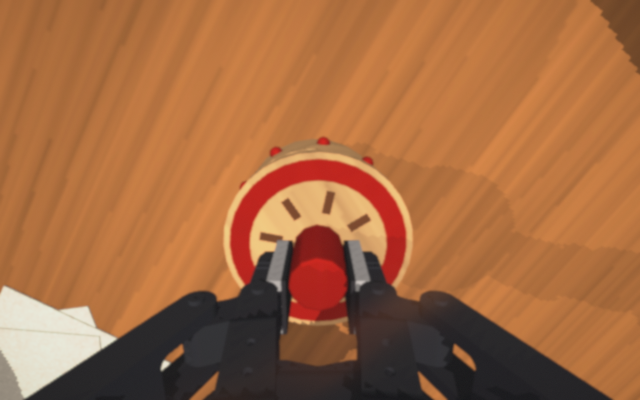

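The lid is over the red round box, whose studs show at (323,142). I'll shift it about 2 mm and lower it.

Emit:
play_rows(
  series=[255,-2,-2,6,0,255,0,0,5,0,255,0,0,3,0,255,0,0,3,0,255,0,0,2,0,255,0,0,1,0,255,0,0,1,0,255,0,0,1,0,255,0,0,0,0,255,0,0,0,0],
)

```text
time_s: 32.78
tcp_pos: [543.0, -377.2, 58.9]
tool_rot: [0.0, 0.489, 0.872, -0.0]
force: [-1.6, 0.8, 5.2]
opening: 0.265
grip_force: 39.9
```

Emit:
play_rows(
  series=[0,0,0,0,0,0,0,0,0,0,0,0,0,0,0,0,0,0,0,0,0,0,0,0,0,0,0,0,-30,0,0,0,0,-40,0,0,0,0,-40,0,0,0,0,-40,0,0,-40,0,-20,0,0,-40,0,0,0,0,-40,0,0,0,0,-40,0,0,0,0,0,0,0,0],
)

```text
time_s: 34.52
tcp_pos: [626.7, -515.8, 225.8]
tool_rot: [-0.001, 0.49, 0.872, 0.0]
force: [-0.1, 0.6, 0.4]
opening: 1.001
grip_force: 0.0
```

Run:
```python
from h import *
from bench import optics, robot
for n in('top','side'):
    p,d=optics.capture(n); c=optics.calibration(n); W=world(d,c)
    for k,xy in dict(rr=(543.5,-375.6),rb=(440.8,-110.4),ob=(673.5,135.2),o_r=(653.2,-134.2)).items():
        print(n,k,*fit(W,xy,48,r=65,tol=7))
    print('cand',fit(W,(719,295),20,r=65)[0:2])
    cv2.imwrite(f'pics/end_{n}.png',p[:,:,::-1])
```

```text
top rr [ 542.7 -376.    91.3   89.6   89.2] [ 542.9 -376.9   46.9] 1130 48.6
top rb [ 440.9 -111.2   90.7   88.    89. ] [ 440.8 -111.2   45.9] 1196 48.9
top ob [674.  133.8 106.5  68.8  -4.7] [674.1 133.2  60.9] 1077 49.1
top o_r [ 652.7 -136.   105.    70.   -14.8] [ 652.2 -135.1   60.8] 1110 48.9
cand (array([716.6, 294.4,  55. ,  45.5, -37.7]), array([720.6, 298. ,  28.6]))
side rr [ 542.9 -376.7   92.1   90.1   77.7] [ 543.  -376.7   47. ] 1264 50.1
side rb [ 435.7 -127.1   89.5   57.2  -21.5] [ 441.2 -113.7   45.5] 569 50.1
side ob [675.4 134.4 106.7  73.9  -3.4] [674.7 135.5  61.4] 522 50.3
side o_r [0. 0. 0. 0. 0.] [0. 0. 0.] 0 nan
cand (array([722.4, 294.7,  53.2,  52.1, -13.3]), array([720.8, 296.8,  30.3]))
  return _methods._mean(a, axis=axis, dtype=dtype,
  ret = ret.dtype.type(ret / rcount)
```

View pics/end_top.png

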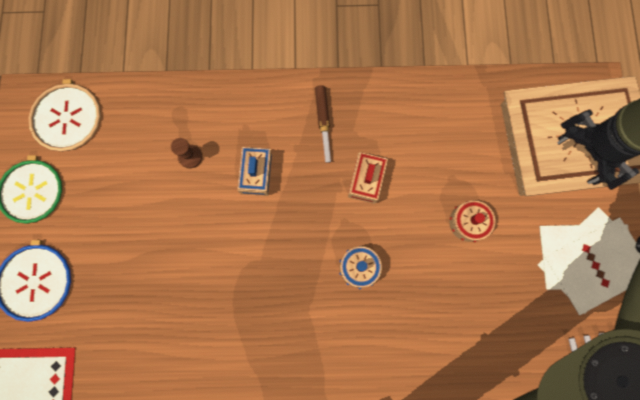

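The view shows all four boxes closed with matching lids, at (255,170), (370,176), (361,266) and (474,219), with plate tops at 48 mm. The candlestick and gouge are where they started.

```bash
python3 -c "
from bench import robot
print(robot.hand_in())"
```

```text
the job is handed in; nothing more can be done
None
```

All four lids are seated on their matching boxes, the candlestick and gouge are where they started, and the job was handed in at about 35 s of robot time (no verdict was returned).

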